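# Retension the friction hinge of a topping box lid

### The job

The lid of the metal topping box has a friction hinge that no longer holds. Tighten it with the round knob beside the box, then test it: lift the lid by its bar to about half open (45 degrees) and let go. When it stays there by itself, leave it standing so. Do not overtighten: lift gently, and the sprung bar must never be pulled out as far as its stop. Leave the sauce bottle, the pepper jar and the white tub alone.

Things in the scene. Friction and masses are not known exactly. Their poses are not given: they have to be found in the camera images.
- box_base (a point): Open-topped aluminium topping box fixed to the counter, 180 (x) x 260 (y) x 120 mm high. This point is the centre of its underside. Its x axis points from the lid's free front edge to the hinge, y to the side with the tension knob, z up.
- knob_centre (a point): Tension knob on the hinge housing: round, black, fluted, 44 mm across, upright axis, its rim 8 to 34 mm above the housing's top. This fixed point is on its axis, 24 mm above the housing's top (10 mm below the knob's top), the height to grip; box offset (50, 172, 158) mm. It does not turn with the knob. Clockwise from above tightens; the knob stays where it is left.
- housing_top (a point): Centre of the top of the fixed grey hinge housing at the box's side, 120 x 70 mm, 134 mm high. The knob on it drags with 0.45 Nm; an unknown 0.4 to 1.9 rad from its start the brake inside bites, then the knob's torque climbs by 0.3 Nm per rad and the hinge's friction by 2 Nm per rad. The lid holds, yet opens easily, about 0.5 to 0.8 rad past the bite; more is too tight.
- hinge_line (a point): Middle of the lid's hinge axis, at box offset (90, 0, 124) mm; the axis runs along the box's y. Fixed.
- lid_bar (a point): Centre of the lid's black round grip bar, 12 mm thick, 120 mm long along y, on two sprung posts 54 mm either side; 32 mm free below it. With the lid shut it lies 155 mm to the front of the hinge axis and 43 mm above it, and moves with the lid. The steel lid is 186 x 266 x 8 mm, its top face 5 mm above the hinge axis, 0.45 to 0.75 kg.
- lid_plate (a joint): Opening angle of the lid in rad, 0 shut (as at the start), growing as its front edge goes up and back; 0.79 is half open (45 degrees), the stop is at 1.35. At the start the hinge is slack and the lid falls shut when let go.
- bar (a joint): How far the grip bar is drawn out of the lid against its springs, in m: 0 at rest, stop at 0.006. It starts to move at about 2.8 N of pull square to the lid and takes 1.45 N more per mm, so it comes to its stop at about 11 N.
- sauce_mid (a point): Loose brown sauce bottle with a black cap, 56 mm across, 160 mm high, beside the box away from the knob. The point is half-way up. A bystander.
- pepper_mid (a point): Loose glass pepper jar with a metal cap, 48 mm across, 85 mm high, beside the box away from the knob. The point is half-way up. A bystander.
- tub_mid (a point): Loose open white plastic tub, 110 x 150 x 60 mm high, beside the knob's side of the box. The point is its centre, half-way up. A bystander.

How it is judged:
On the way, in this order (a step that is already met when the one before it is completed fails the run):
1. the fingers have lifted the lid past 30 degrees (0.52 rad) (value of joint lid_plate above 0.52 rad and contact force between the fingers and lid_plate above 0.3 N), for 0.1 s.
2. the lid, let go, stands still by itself between 0.55 and 1.02 rad for one second (value of joint lid_plate between 0.55 and 1.02 rad and velocity of joint lid_plate between -0.04 and 0.04 rad/s and contact force between the fingers and lid_plate below 0.05 N), for 1 s.
At the end, for the whole second after the job is handed in: The lid stands still by itself at 0.55 to 1.02 rad (about half open, 32 to 58 degrees), let go by the fingers, and the bottle, jar and tub are within 30 mm of where they were (all of step 2 and distance of each of sauce_mid, pepper_mid, tub_mid from where it was at the start of the episode below 0.03 m); the robot touches nothing.
It fails at once if the sprung bar is pulled out to its stop (more than 5.4 mm, about 10.5 N) (value of joint bar above 0.0054 m).
It fails at once if the sauce bottle is moved by more than 30 mm or tipped (distance of sauce_mid from where it was at the start of the episode above 0.03 m or angle between sauce_mid's own z axis and vertical above 0.4 rad).
It fails at once if the pepper jar is moved by more than 30 mm or tipped (distance of pepper_mid from where it was at the start of the episode above 0.03 m or angle between pepper_mid's own z axis and vertical above 0.4 rad).
It fails at once if the tub is moved by more than 30 mm or tipped (distance of tub_mid from where it was at the start of the episode above 0.03 m or angle between tub_mid's own z axis and vertical above 0.4 rad).
It also fails if it takes over 72 s, if anything falls off the work surface, if the arm or the gripper's body presses on something with over 40 N, if the wrist force passes 120 N, or if a joint passes its speed limit or range.

### The arm

A 6-joint arm with a two-finger parallel gripper is mounted at the origin on the work surface. World frame = base frame: x ahead of the robot, y to its left, z up, the work surface at z = 0. Lengths are in m, angles in rad, forces in N, time in s.
With the tool pointing down it reaches from about 0.35 to 0.975 m from the base axis. Payload 4.9 kg.
Tool frame: the origin (TCP) lies midway between the tips of the shut fingers; the grasp point (between the pads) lies 19 mm behind it; z points along the fingers, y is the direction in which the jaws open and shut (so a half turn about z gives the same grasp; the last joint's range is limited). The gripper opens to 85 mm and grips with 20 to 120 N. Pads are 22 mm wide; open, the fingers measure 114 mm over their backs; the gripper's body (76 mm by 85 mm) begins 54 mm behind the grasp point. The pads swing forward as they close: fully open they stand 13 mm farther back than shut.
Start: joints at [-1.342, 0.053, 1.613, -0, 1.476, -0.119], TCP at [0.213, -0.588, 0.231] pointing down, gripper open.
Joint ranges: [-3.01, 3.01], [-1.01, 2.22], [0.06, 2.58], [-1.02, 4.17], [0.09, 2.62], [-3.14, 3.14]. Speed limits (rad/s): [2.57, 2.57, 3.14, 3.14, 3.14, 3.14].

### API

Orientations are given as a unit quaternion [w, x, y, z].
In Python, from plant import state, grab_frame, camera_info, job_done, cut_out gives the robot as it stands.
- The arm moves only by the tool step_arm, never from a script. Its argument "moves" is a list of rows, each a list of 7 numbers: the shift along the tool's x, y, z in m, then the turn, a rotation vector about the tool's x, y, z in rad, then the finger opening in m, from 0 to 0.0854. A call has 1 to 8 rows; each row shifts and turns the commanded pose from where the row before left it, along the tool's axes as they then stand; what a row does not reach is not made up. A row lasts 1/10 s, in which the tool goes at most 50 mm and 8.59 degrees, less where a joint would pass 70% of its speed; a pose out of reach is approached as far as the arm can. A call is refused whole if a number of a shift passes 0.05 or a number of a turn 0.15, either way. A call with a gripper value outside its range is refused whole. The fingers move at their own pace and stop on an object; the grip force is fixed at half the most. Time passes only in rows, so rows that do not move let the fingers close. It gives the time, the measured TCP pose, the force and the opening at its end, in the units of the state.
- state(): the state, without advancing time (a new reading comes with each control period).
- grab_frame(name): name is "scene" or "top" or "wrist"; returns (picture, depth): 420x560x3 uint8, red, green, blue; 420x560 float32, m along the optical axis (not along the pixel's ray), 0 where there is no reading.
- camera_info(name): a dict with "intrinsics" (3x3 intrinsics, pixels), "dist_coeffs" ([k1, k2, p1, p2, k3] as OpenCV has them; the pictures are not rectified), "world_from_camera" (4x4, takes a point from camera to world coordinates). Camera axes: x right, y down, z forward; pixel columns grow to the right and rows downward; lengths in m; the calibration is good to about 2 mm. A picture is of the moment at which its call begins: read the wrist's pose just before it. camera_info takes no time and is no camera call; for the wrist camera it gives the pose at the moment of the call.
- job_done(): hands the job in, once; it reports no verdict.
Trained networks look in the newest picture that a camera, given by its name, has taken for a name from the list of things; names that differ only in an ending like _2 or _b are one class to them, and where a whole thing is asked for, a point or a joint stands for the part that bears it (a point fixed in the world has none). Each returns a list of dicts, best first, with "conf" (0 to 1); they miss things now and then, are a little off and sometimes report something else, mostly with a low value. They report only what shows in the picture. A call takes as long as a camera call.
- cut_out(camera, query): "mask" (420x560 bool, what is visible of it) and "point" ([column, row] in pixels, amid what is visible of it).
The state is a dict: "time": time; "joint_pos": joint angles; "joint_vel": joint speeds; "joint_efforts": joint torques, N m; "tool_pos": TCP position; "tool_rot": TCP orientation; "contact_force": force on the tool from outside, world axes, zero at the start; "ft_torque": the same for the moment, N m; "gripper_width": opening from 0.0 (shut) to 1.0 (fully open).
Only numpy, scipy, OpenCV 4.12 (cv2) and the standard library are available. Lean on these libraries where they do the work, as an engineer would, in place of code of your own. Each camera call takes 0.05 s, during which the arm holds its last target.

## Working session

There is one attempt and no reset: what is moved stays moved. The work goes in short steps, Python scripts to look and compute and a tool call to move; the robot and the scene stay as the last step left them, time stands still between calls to the robot, and variables do not carry over. Pictures are saved under pics/ and viewed, and the job is handed in when it is done.

Besides the shell and the picture viewer there is one more tool, called after "Call:" as a command line: name --pt "numbers of a row" for each row, then --argument value for the rest. step_arm: Moves the arm, as the interface text tells. Its arguments: {"type":"object","properties":{"moves":{"type":"array"}},"required":["moves"]}

```bash
ls; mkdir -p pics; python3 - <<'E'
from plant import *
import cv2,json
print(state())
for n in ["scene","top"]:
    im,d=grab_frame(n); cv2.imwrite(f"pics/{n}0.png",im[:,:,::-1]); i=camera_info(n); print(n,i)
E
```

```text
pics
{'time': 0.0, 'joint_pos': array([-1.34198738e+00,  5.33536069e-02,  1.61429203e+00, -4.45543284e-05,
        1.47603270e+00, -1.19016502e-01]), 'joint_vel': array([0.00098146, 0.00163534, 0.00014019, 0.00066126, 0.00054102,
       0.00106918]), 'joint_efforts': array([ 4.47955235e-04, -3.93677759e+01, -3.70177674e+01, -1.52782955e-04,
        6.98031407e-03,  4.09491108e-08]), 'tool_pos': array([ 0.21286835, -0.58695959,  0.23006623]), 'tool_rot': array([-1.04005502e-03,  9.84914356e-01,  1.73039371e-01, -7.93609731e-05]), 'contact_force': array([-0.4609643 ,  0.40583135, -0.17800295]), 'ft_torque': array([ 0.03829573,  0.016689  , -0.05756445]), 'gripper_width': 0.9988797373832788}
scene {'intrinsics': array([[408.38460353,   0.        , 282.4736491 ],
       [  0.        , 408.38460353, 210.10231106],
       [  0.        ,   0.        ,   1.        ]]), 'dist_coeffs': array([0.00392262, 0.        , 0.        , 0.        , 0.        ]), 'world_from_camera': array([[-0.1909695 ,  0.69971095, -0.68842954,  1.11524806],
       [ 0.98159445,  0.13736516, -0.13267689,  0.16635852],
       [ 0.00173076, -0.70109586, -0.71306494,  0.71978124],
       [ 0.        ,  0.        ,  0.        ,  1.        ]])}
top {'intrinsics': array([[422.3051994 ,   0.        , 279.48142199],
       [  0.        , 422.3051994 , 213.63375337],
       [  0.        ,   0.        ,   1.        ]]), 'dist_coeffs': array([-0.12940882,  0.        ,  0.        ,  0.        ,  0.        ]), 'world_from_camera': array([[ 0.02625235, -0.99542125,  0.09190947,  0.47325947],
       [-0.99948695, -0.02782429, -0.0158635 ,  0.05568204],
       [ 0.01834818, -0.09144586, -0.995641  ,  1.06945395],
       [ 0.        ,  0.        ,  0.        ,  1.        ]])}
```

View pics/scene0.png

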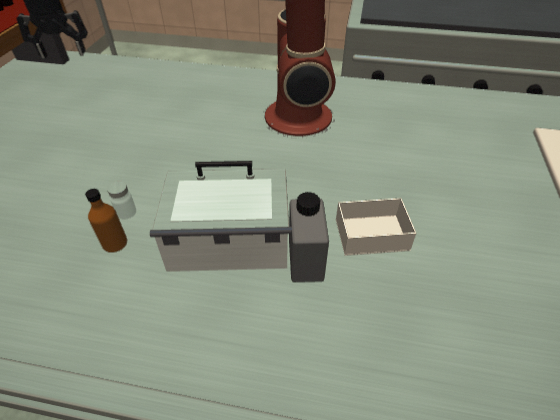

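View pics/top0.png

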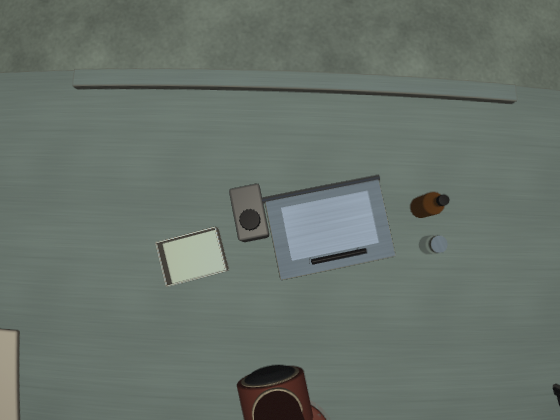

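The scene view shows the box with its bar at (224,164), the knob at (308,203), the tub at (375,225), the bottle at (107,225) and the jar at (122,200). In the top view the knob is at (249,219), the bar runs (311,261)–(367,251), and the tub is at (192,257). Next I'll measure them.

```bash
cat > h.py <<'E'
from plant import *
import cv2,numpy as np
def ray(n,px,ci=None):
    c=ci or camera_info(n); u=cv2.undistortPoints(np.array(px,float).reshape(-1,1,2),c["intrinsics"],c["dist_coeffs"]).reshape(-1,2)
    T=c["world_from_camera"]; d=np.c_[u,np.ones(len(u))]@T[:3,:3].T
    return T[:3,3],d   # point = o + d*depth
def cloud(n,d,mask,ci=None):
    r,c=np.nonzero(mask&(d>0)); o,v=ray(n,np.c_[c,r],ci); return o+v*d[r,c][:,None]
def tri(o1,d1,o2,d2):
    A=np.c_[d1,-d2]; s=np.linalg.lstsq(A,o2-o1,rcond=None)[0]; p,q=o1+d1*s[0],o2+d2*s[1]; return (p+q)/2,np.linalg.norm(p-q)
E
python3 - <<'E'
from h import *
np.set_printoptions(precision=4,suppress=True)
for n in ["top","scene"]:
    im,d=grab_frame(n)
    for q in ["knob_centre","lid_bar","lid_plate","bar","housing_top","tub_mid"]:
        for r in cut_out(n,q)[:1]:
            m=r["mask"]; P=cloud(n,d,m)
            if len(P)==0: print(n,q,r["conf"],r["point"],"none");continue
            print(n,q,round(r["conf"],2),np.round(r["point"],1),m.sum(),"med",np.median(P,0),"p5",np.percentile(P,5,0),"p95",np.percentile(P,95,0))
            np.save(f"/tmp/{n}_{q}.npy",P)
            if q in("knob_centre","lid_bar","bar"):
                z=np.percentile(P[:,2],90); Q=P[P[:,2]>z-.012]; print("   top part",Q.mean(0),len(Q),"rect",cv2.minAreaRect(Q[:,:2].astype(np.float32)))
            if q in("lid_plate",): print("   rect",cv2.minAreaRect(P[:,:2].astype(np.float32)))
E
```

```text
top knob_centre 0.81 [319.5 223.9] 11465 med [ 0.5389 -0.0476  0.1318] p5 [ 0.4486 -0.1848  0.128 ] p95 [0.62   0.1186 0.1678]
   top part [ 0.5375 -0.0452  0.134 ] 11300 rect ((0.5409416556358337, -0.032863691449165344), (0.21959330141544342, 0.34164533019065857), 12.09763240814209)
top lid_bar 0.84 [340.8 255.6] 326 med [ 0.4695 -0.0918  0.173 ] p5 [ 0.4573 -0.1393  0.133 ] p95 [ 0.4831 -0.0366  0.1759]
   top part [ 0.4695 -0.0873  0.173 ] 299 rect ((0.46919503808021545, -0.0870203897356987), (0.012188957072794437, 0.11736427992582321), 12.802079200744629)
top lid_plate 0.88 [330.1 226.3] 9401 med [ 0.5284 -0.0718  0.1314] p5 [ 0.4442 -0.1908  0.1279] p95 [0.614  0.0438 0.1354]
   rect ((0.5296648740768433, -0.09301596879959106), (0.19059963524341583, 0.3052971363067627), 12.319106101989746)
top bar 0.8 [342.5 255.2] 309 med [ 0.4692 -0.0886  0.1731] p5 [ 0.4555 -0.1372  0.1465] p95 [ 0.4829 -0.0363  0.1759]
   top part [ 0.4692 -0.086   0.1731] 290 rect ((0.4690582752227783, -0.08631779998540878), (0.011896304786205292, 0.1167650893330574), 12.564059257507324)
top housing_top 0.6
[... 861 characters left out ...]
6] p5 [ 0.4454 -0.1874  0.1279] p95 [0.6176 0.0442 0.14  ]
   rect ((0.4556245505809784, -0.11366620659828186), (0.3558678925037384, 0.3224352300167084), 10.513970375061035)
scene bar 0.97 [220.3 165.9] 389 med [ 0.4747 -0.0885  0.1695] p5 [ 0.4603 -0.1412  0.1415] p95 [ 0.4875 -0.031   0.1739]
   top part [ 0.475  -0.0876  0.1701] 310 rect ((0.47210824489593506, -0.08636677265167236), (0.015269096940755844, 0.11846985667943954), 12.437747955322266)
scene housing_top 0.58 [238.6 225.3] 16547 med [ 0.5948 -0.0339  0.1294] p5 [ 0.4634 -0.1753  0.0151] p95 [0.6431 0.1328 0.1464]
scene tub_mid 0.81 [373.3 226.1] 3830 med [0.4452 0.2538 0.0243] p5 [0.3957 0.1798 0.0024] p95 [0.528  0.3244 0.0599]
```

```bash
python3 - <<'E'
from h import *
np.set_printoptions(precision=4,suppress=True)
for n in ["top","scene"]:
    P=np.load(f"/tmp/{n}_knob_centre.npy")
    Q=P[(P[:,2]>.155)&(P[:,1]>.05)]
    (c,r)=cv2.minEnclosingCircle(Q[:,:2].astype(np.float32)); print(n,"knob",len(Q),Q.mean(0),"circ",c,r,"zmax",np.percentile(Q[:,2],[5,50,95]))
    H=P[(P[:,2]>.125)&(P[:,2]<.15)&(P[:,1]>.055)]; print("housing",cv2.minAreaRect(H[:,:2].astype(np.float32)),np.median(H[:,2]))
    L=np.load(f"/tmp/{n}_lid_plate.npy"); L=L[(L[:,2]<.137)&(L[:,2]>.12)&(L[:,1]<.05)]; print("lid",cv2.minAreaRect(L[:,:2].astype(np.float32)))
b=np.array([.4705,-.0865])
for yaw in [12,12.5,13]:
    a=np.radians(yaw);R=np.array([[np.cos(a),-np.sin(a)],[np.sin(a),np.cos(a)]])
    print(yaw,"knob pred",b+R@[.115,.172],"hinge",b+R@[.155,0],"boxc",b+R@[.065,0])
# triangulation of bar ends & knob centre by mask point in both
o1,d1=ray("top",[[249.5,218.5],[339.3,256.3]]);o2,d2=ray("scene",[[308.5,201.5],[224,163.5]])
for i in range(2): print(tri(o1,d1[i],o2,d2[i]))
im=cv2.imread("pics/top0.png")[170:300,220:400];cv2.imwrite("pics/topz.png",cv2.resize(im,None,fx=4,fy=4))
im=cv2.imread("pics/scene0.png")[140:290,150:350];cv2.imwrite("pics/scz.png",cv2.resize(im,None,fx=4,fy=4))
E
```

```text
top knob 347 [0.5431 0.1054 0.1688] circ (0.5432209968566895, 0.10572982579469681) 0.02313189208507538 zmax [0.1656 0.169  0.1716]
housing ((0.563346803188324, 0.09980882704257965), (0.12227223068475723, 0.09549760818481445), 7.36716365814209) 0.13456898573601384
lid ((0.5300122499465942, -0.07428394258022308), (0.18062449991703033, 0.26570627093315125), 12.825695991516113)
scene knob 391 [0.5502 0.1078 0.1664] circ (0.545507550239563, 0.10684230923652649) 0.02347547747194767 zmax [0.1569 0.168  0.1698]
housing ((0.5643584132194519, 0.106006920337677), (0.10194960981607437, 0.13038605451583862), 89.96668243408203) 0.13385386426763135
lid ((0.5321487188339233, -0.07188668847084045), (0.1833222508430481, 0.26598188281059265), 13.230820655822754)
12 knob pred [0.5472 0.1057] hinge [ 0.6221 -0.0543] boxc [ 0.5341 -0.073 ]
12.5 knob pred [0.5455 0.1063] hinge [ 0.6218 -0.053 ] boxc [ 0.534  -0.0724]
13 knob pred [0.5439 0.107 ] hinge [ 0.6215 -0.0516] boxc [ 0.5338 -0.0719]
(array([0.5445, 0.1068, 0.1625]), np.float64(0.0026029869946304026))
(array([ 0.4681, -0.0876,  0.1665]), np.float64(0.0031743495688760885))
```

View pics/topz.png

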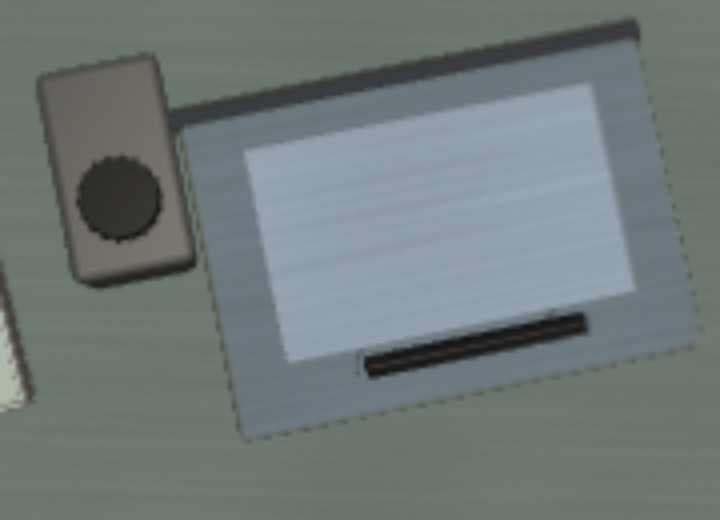

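View pics/scz.png

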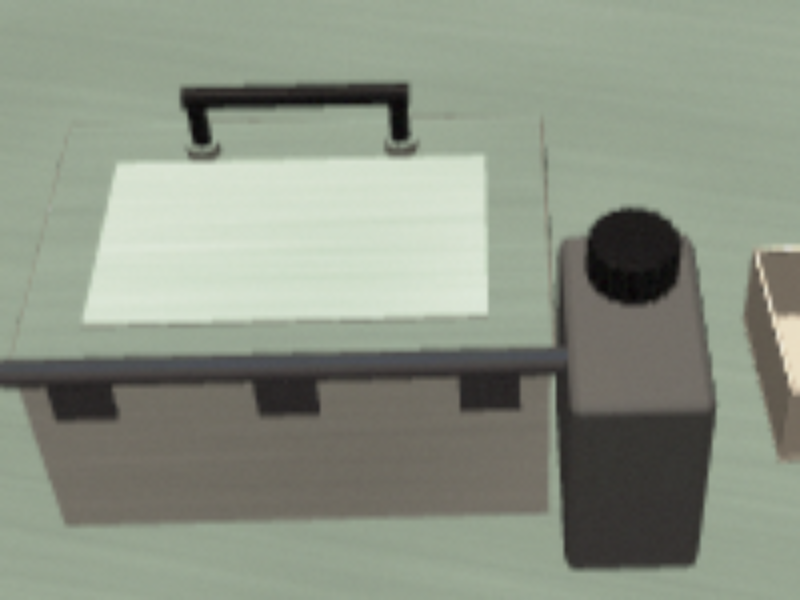

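Call:
step_arm --pt "0.034 -0.0335 -0.006 0 0 0 0.085" --pt "0.034 -0.0335 -0.006 0 0 0 0.085" --pt "0.034 -0.0335 -0.006 0 0 0 0.085" --pt "0.034 -0.0335 -0.006 0 0 0 0.085" --pt "0.034 -0.0335 -0.006 0 0 0 0.085" --pt "0.034 -0.0335 -0.006 0 0 0 0.085" --pt "0.034 -0.0335 -0.006 0 0 0 0.085" --pt "0.034 -0.0335 -0.006 0 0 0 0.085"

```text
time: 1.6
tool_pos: [0.3778, -0.2411, 0.2798]
tool_rot: [0.0, 0.985, 0.173, 0.0]
contact_force: [0.8, -0.9, 0.1]
gripper_width: 0.996
```

Call:
step_arm --pt "0.034 -0.0335 -0.006 0 0 0 0.085" --pt "0.034 -0.0335 -0.006 0 0 0 0.085" --pt "0.034 -0.0335 -0.006 0 0 0 0.085" --pt "0.034 -0.0335 -0.006 0 0 0 0.085" --pt "0.034 -0.0335 0 0 0 0 0.085" --pt "0.034 -0.0335 0 0 0 0 0.085" --pt "0.034 -0.0335 0 0 0 0 0.085" --pt "0.034 -0.0335 0 0 0 0 0.085"

```text
time: 2.4
tool_pos: [0.5423, 0.1039, 0.3036]
tool_rot: [0.0, 0.985, 0.173, 0.0]
contact_force: [0.1, -1.1, 0.6]
gripper_width: 0.998
```

Call:
step_arm --pt "0 0 0 0 0 -0.15 0.085" --pt "0 0 0 0 0 -0.15 0.085" --pt "0 0 0 0 0 -0.15 0.085" --pt "0 0 0 0 0 -0.15 0.085" --pt "0 0 0 0 0 -0.15 0.085" --pt "0 0 0 0 0 -0.15 0.085" --pt "0 0 0 0 0 -0.15 0.085" --pt "0 0 0 0 0 -0.15 0.085"

```text
time: 3.2
tool_pos: [0.5417, 0.1018, 0.3034]
tool_rot: [0.0, 0.713, 0.701, 0.0]
contact_force: [0.3, 0.9, -0.3]
gripper_width: 0.993
```

Call:
step_arm --pt "0 0 0 0 0 -0.15 0.085" --pt "0 0 0 0 0 -0.15 0.085" --pt "0 0 0 0 0 -0.15 0.085" --pt "0 0 0 0 0 -0.15 0.085" --pt "0 0 0 0 0 -0.15 0.085" --pt "0 0 0 0 0 -0.15 0.085" --pt "0 0 0 0 0 -0.15 0.085" --pt "0 0 0 0 0 -0.15 0.085"

```text
time: 4.0
tool_pos: [0.5417, 0.1018, 0.3034]
tool_rot: [0.0, 0.193, 0.981, 0.0]
contact_force: [-0.4, 0.6, -0.3]
gripper_width: 0.997
```

```bash
cat >> h.py <<'E'
from scipy.spatial.transform import Rotation as Ro
def st():
    s=state();w,x,y,z=s["tool_rot"];R=Ro.from_quat([x,y,z,w]).as_matrix()
    print("t",round(s["time"],2),"pos",np.round(s["tool_pos"],4),"yaw",round(np.arctan2(R[1,0],R[0,0]),3),"z",np.round(R[:,2],3),"q",np.round(s["joint_pos"],3),"F",np.round(s["contact_force"],2),"T",np.round(s["ft_torque"],3),"w",round(s["gripper_width"]*85.4,1))
    return s,R
E
python3 - <<'E'
from h import *
st()
im,d=grab_frame("wrist");cv2.imwrite("pics/w1.png",im[:,:,::-1])
print(camera_info("wrist")["world_from_camera"])
s,R=st()
print("delta tool to (.5445,.1065,.28):",R.T@(np.array([.5445,.1065,.28])-s["tool_pos"]))
E
```

```text
t 4.0 pos [0.5417 0.1018 0.3034] yaw 2.754 z [ 0.  0. -1.] q [ 0.051 -0.157  1.696  0.     1.602 -1.133] F [-0.4   0.59 -0.27] T [0.012 0.043 0.014] w 85.2
[[ 3.73957982e-01  8.82726350e-01  2.84516464e-01  4.69012471e-01]
 [ 9.27445631e-01 -3.55870836e-01 -1.14893641e-01  1.31039831e-01]
 [-1.68532357e-04  3.06838945e-01 -9.51761437e-01  4.47296626e-01]
 [ 0.00000000e+00  0.00000000e+00  0.00000000e+00  1.00000000e+00]]
t 4.05 pos [0.5417 0.1018 0.3034] yaw 2.758 z [ 0.  0. -1.] q [ 0.051 -0.157  1.696  0.     1.602 -1.136] F [ 0.09 -0.98 -0.31] T [ 0.018  0.031 -0.044] w 85.5
delta tool to (.5445,.1065,.28): [-0.00080889  0.00541466  0.02337083]
```

View pics/w1.png

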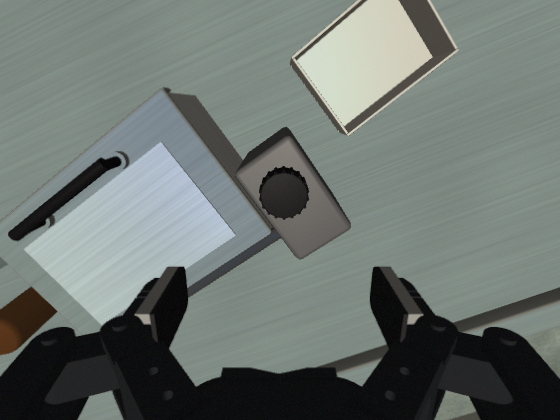

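The wrist view shows the knob at (284,192), on the housing at (293,195). Next I'll fit its top disc.

```bash
python3 - <<'E'
from h import *
np.set_printoptions(precision=4,suppress=True)
ci=camera_info("wrist");im,d=grab_frame("wrist")
m=np.zeros(d.shape,bool);m[150:235,240:325]=True
P=cloud("wrist",d,m,ci);g=im[150:235,240:325].max(2)
print(np.percentile(P[:,2],[50,90,99]))
zt=np.percentile(P[:,2],97)
Q=P[P[:,2]>zt-.004];print(len(Q),"top disc",Q.mean(0),cv2.minEnclosingCircle(Q[:,:2].astype(np.float32)))
(x,y),r=cv2.minEnclosingCircle(Q[:,:2].astype(np.float32))
s,R=st(); print(R.T@(np.array([x,y,.2])-s["tool_pos"]))
# bar too
r=cut_out("wrist","lid_bar")
if r:
    print(r[0]["conf"],r[0]["point"]);P=cloud("wrist",d,r[0]["mask"],ci);z=np.percentile(P[:,2],90);Q=P[P[:,2]>z-.01];print(Q.mean(0),cv2.minAreaRect(Q[:,:2].astype(np.float32)),z)
E
```

```text
[0.1352 0.1694 0.1704]
1819 top disc [0.5427 0.1062 0.1692] ((0.5435417294502258, 0.10577598214149475), 0.02320760302245617)
t 4.1 pos [0.5418 0.1018 0.3034] yaw 2.747 z [ 0.  0. -1.] q [ 0.051 -0.156  1.696 -0.     1.602 -1.126] F [-0.42  0.56 -0.11] T [-0.029 -0.002  0.003] w 85.0
[-0.0001  0.0044  0.1034]
0.72 [65.2, 197.2]
[ 0.4695 -0.0824  0.1729] ((0.47001367807388306, -0.08697281777858734), (0.012343550100922585, 0.12145144492387772), 12.918702125549316) 0.17461893218406227
```

Call:
step_arm --pt "0 0.0044 0.03 0 0 0 0.085" --pt "0 0 0.04 0 0 0 0.085" --pt "0 0 0.04 0 0 0 0.085" --pt "0 0 0.03 0 0 0 0.085" --pt "0 0 0.015 0 0 0 0.085" --pt "0 0 0.009 0 0 0 0.085" --pt "0 0 0 0 0 0 0.085" --pt "0 0 0 0 0 0 0.085"

```text
time: 4.95
tool_pos: [0.5446, 0.1059, 0.1412]
tool_rot: [0.001, 0.196, 0.981, 0.0]
contact_force: [0.5, 0.6, 0.4]
gripper_width: 0.994
```

```bash
python3 - <<'E'
from h import *
st()
im,d=grab_frame("wrist");cv2.imwrite("pics/w2.png",im[:,:,::-1])
im,d=grab_frame("scene");cv2.imwrite("pics/s2.png",cv2.resize(im[100:310,150:430,::-1],None,fx=2.5,fy=2.5))
E
```

```text
t 4.95 pos [0.5446 0.1059 0.1412] yaw 2.747 z [ 0.003  0.    -1.   ] q [ 0.058 -0.043  1.863 -0.     1.318 -1.119] F [0.52 0.65 0.41] T [-0.042 -0.021 -0.044] w 84.9
```

View pics/w2.png

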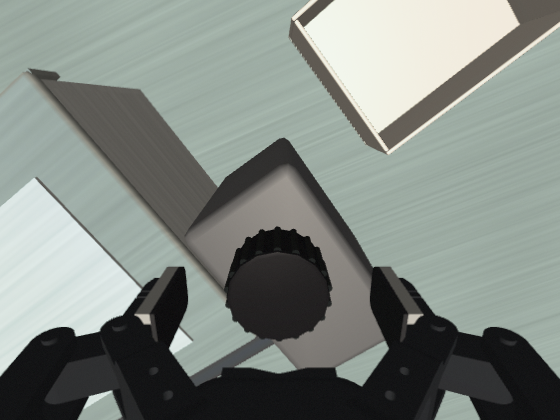

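View pics/s2.png

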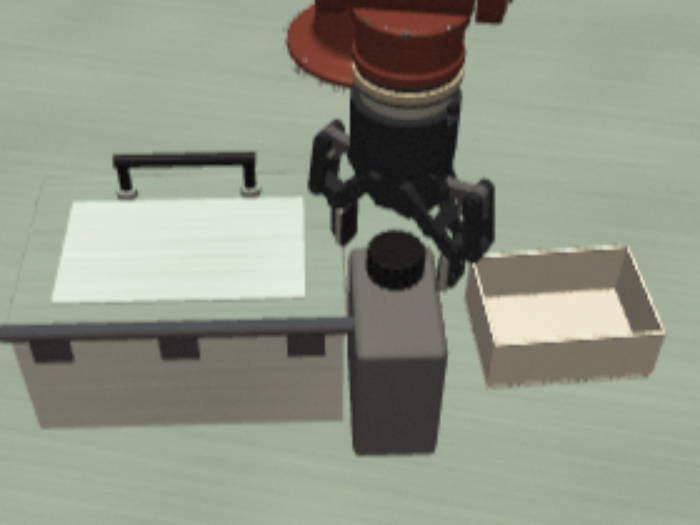

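The knob, at (278,296) in the wrist view, is centred between the pads. I'll go 4 mm lower and close.

Call:
step_arm --pt "0 0 0.004 0 0 0 0.085" --pt "0 0 0 0 0 0 0.02" --pt "0 0 0 0 0 0 0.02" --pt "0 0 0 0 0 0 0.02" --pt "0 0 0 0 0 0 0.02" --pt "0 0 0 0 0 0 0.02" --pt "0 0 0 0 0 0 0.02"

```text
time: 5.75
tool_pos: [0.5436, 0.106, 0.1358]
tool_rot: [0.0, 0.196, 0.981, 0.0]
contact_force: [-2.0, 1.2, 4.1]
gripper_width: 0.496
```

```bash
python3 - <<'E'
from h import *
st()
im,d=grab_frame("scene");cv2.imwrite("pics/s3.png",cv2.resize(im[100:310,150:430,::-1],None,fx=2.5,fy=2.5))
st()
E
```

```text
t 5.75 pos [0.5436 0.106  0.1358] yaw 2.748 z [ 0.  0. -1.] q [ 0.058 -0.038  1.868  0.     1.311 -1.119] F [-1.98  1.16  4.15] T [ 0.199  0.256 -0.01 ] w 42.4
t 5.8 pos [0.5436 0.106  0.1358] yaw 2.748 z [ 0.  0. -1.] q [ 0.058 -0.038  1.868  0.     1.311 -1.119] F [-1.91  1.51  3.73] T [ 0.185  0.282 -0.029] w 42.4
```

View pics/s3.png

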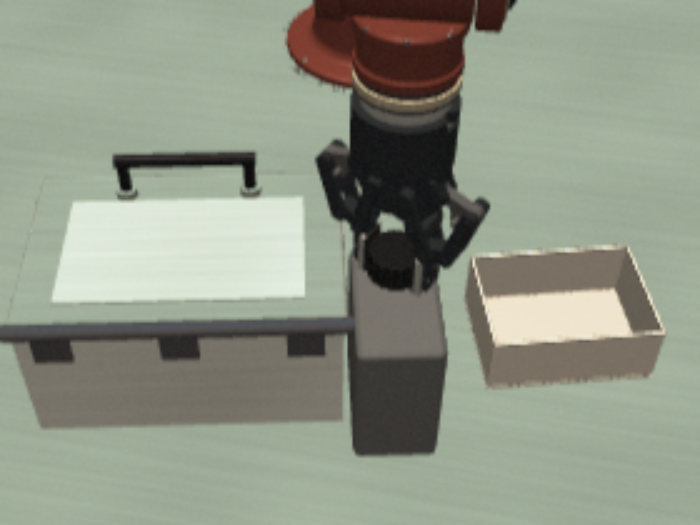

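Call:
step_arm --pt "0 0 0 0 0 0.05 0.02" --pt "0 0 0 0 0 0.05 0.02" --pt "0 0 0 0 0 0.0 0.02"

```text
time: 6.1
tool_pos: [0.5436, 0.106, 0.1358]
tool_rot: [0.0, 0.244, 0.97, 0.0]
contact_force: [-2.1, 1.0, 4.7]
gripper_width: 0.498
```

```bash
python3 -c "
from h import *
st()"
```

```text
t 6.1 pos [0.5436 0.106  0.1358] yaw 2.648 z [ 0.  0. -1.] q [ 0.058 -0.038  1.868  0.     1.311 -1.019] F [-2.11  0.98  4.68] T [ 0.195  0.264 -0.101] w 42.5
```

Call:
step_arm --pt "0 0 0 0 0 0.05 0.02" --pt "0 0 0 0 0 0.05 0.02"

```text
time: 6.3
tool_pos: [0.5436, 0.106, 0.1358]
tool_rot: [0.0, 0.292, 0.956, 0.0]
contact_force: [-2.1, 1.6, 5.4]
gripper_width: 0.497
```

```bash
python3 -c "
from h import *
st()"
```

```text
t 6.3 pos [0.5436 0.106  0.1358] yaw 2.548 z [ 0.  0. -1.] q [ 0.058 -0.038  1.868  0.     1.311 -0.919] F [-2.13  1.56  5.45] T [0.255 0.311 0.504] w 42.4
```

Call:
step_arm --pt "0 0 0 0 0 0.05 0.02" --pt "0 0 0 0 0 0.05 0.02"

```text
time: 6.5
tool_pos: [0.5436, 0.106, 0.1358]
tool_rot: [0.0, 0.34, 0.94, 0.0]
contact_force: [-0.7, 1.7, 4.4]
gripper_width: 0.493
```

```bash
python3 -c "
from h import *
st()"
```

```text
t 6.5 pos [0.5436 0.106  0.1358] yaw 2.448 z [ 0.  0. -1.] q [ 0.058 -0.038  1.868 -0.     1.311 -0.819] F [-0.74  1.67  4.35] T [0.298 0.277 0.499] w 42.1
```

Call:
step_arm --pt "0 0 0 0 0 0.05 0.02" --pt "0 0 0 0 0 0.05 0.02"

```text
time: 6.7
tool_pos: [0.5436, 0.1059, 0.1358]
tool_rot: [0.0, 0.386, 0.922, 0.0]
contact_force: [-3.3, 1.6, 5.0]
gripper_width: 0.5
```

```bash
python3 -c "
from h import *
st()"
```

```text
t 6.7 pos [0.5436 0.1059 0.1358] yaw 2.348 z [ 0. -0. -1.] q [ 0.058 -0.038  1.868 -0.     1.311 -0.719] F [-3.31  1.65  5.03] T [0.226 0.274 0.419] w 42.7
```

Call:
step_arm --pt "0 0 0 0 0 0.05 0.02" --pt "0 0 0 0 0 0.05 0.02"

```text
time: 6.9
tool_pos: [0.5435, 0.1059, 0.1358]
tool_rot: [0.0, 0.432, 0.902, 0.0]
contact_force: [-2.9, 0.7, 5.1]
gripper_width: 0.497
```

```bash
python3 -c "
from h import *
st()"
```

```text
t 6.9 pos [0.5435 0.1059 0.1358] yaw 2.248 z [ 0. -0. -1.] q [ 0.058 -0.038  1.868 -0.     1.311 -0.619] F [-2.95  0.73  5.07] T [0.222 0.297 0.484] w 42.4
```

Call:
step_arm --pt "0 0 0 0 0 0.05 0.02" --pt "0 0 0 0 0 0.05 0.02"

```text
time: 7.1
tool_pos: [0.5435, 0.1059, 0.1358]
tool_rot: [0.0, 0.477, 0.879, 0.0]
contact_force: [-2.5, 1.0, 5.0]
gripper_width: 0.498
```

```bash
python3 -c "
from h import *
st()"
```

```text
t 7.1 pos [0.5435 0.1059 0.1358] yaw 2.148 z [ 0. -0. -1.] q [ 0.058 -0.038  1.868 -0.     1.311 -0.519] F [-2.47  1.    5.03] T [0.274 0.351 0.524] w 42.6
```

Call:
step_arm --pt "0 0 0 0 0 0.05 0.02" --pt "0 0 0 0 0 0.05 0.02"

```text
time: 7.3
tool_pos: [0.5435, 0.1059, 0.1358]
tool_rot: [0.0, 0.52, 0.854, -0.0]
contact_force: [-3.1, 0.2, 4.7]
gripper_width: 0.499
```

```bash
python3 -c "
from h import *
st()"
```

```text
t 7.3 pos [0.5435 0.1059 0.1358] yaw 2.048 z [ 0. -0. -1.] q [ 0.058 -0.038  1.868 -0.     1.311 -0.419] F [-3.13  0.21  4.72] T [0.212 0.373 0.466] w 42.6
```

Call:
step_arm --pt "0 0 0 0 0 0.05 0.02"

```text
time: 7.4
tool_pos: [0.5435, 0.1059, 0.1358]
tool_rot: [0.0, 0.541, 0.841, -0.0]
contact_force: [-2.6, 1.7, 4.5]
gripper_width: 0.496
```

```bash
python3 -c "
from h import *
st()"
```

```text
t 7.4 pos [0.5435 0.1059 0.1358] yaw 1.998 z [ 0. -0. -1.] q [ 0.058 -0.038  1.868 -0.     1.311 -0.369] F [-2.58  1.7   4.55] T [0.173 0.393 0.485] w 42.3
```

Call:
step_arm --pt "0 0 0 0 0 0.05 0.02"

```text
time: 7.5
tool_pos: [0.5435, 0.1059, 0.1358]
tool_rot: [0.0, 0.562, 0.827, -0.0]
contact_force: [-3.0, 1.6, 4.6]
gripper_width: 0.501
```

```bash
python3 -c "
from h import *
st()"
```

```text
t 7.5 pos [0.5435 0.1059 0.1358] yaw 1.948 z [ 0. -0. -1.] q [ 0.058 -0.038  1.868 -0.     1.312 -0.319] F [-3.03  1.59  4.57] T [0.194 0.373 0.514] w 42.8
```

Call:
step_arm --pt "0 0 0 0 0 0.05 0.02"

```text
time: 7.6
tool_pos: [0.5435, 0.1059, 0.1358]
tool_rot: [0.0, 0.582, 0.813, -0.0]
contact_force: [-2.1, 1.4, 5.5]
gripper_width: 0.5
```

```bash
python3 -c "
from h import *
st()"
```

```text
t 7.6 pos [0.5435 0.1059 0.1358] yaw 1.898 z [ 0. -0. -1.] q [ 0.058 -0.038  1.868 -0.     1.312 -0.269] F [-2.1   1.39  5.45] T [0.153 0.403 0.485] w 42.7
```

Call:
step_arm --pt "0 0 0 0 0 0.05 0.02"

```text
time: 7.7
tool_pos: [0.5435, 0.1059, 0.1358]
tool_rot: [0.0, 0.603, 0.798, -0.0]
contact_force: [-2.8, 1.0, 4.4]
gripper_width: 0.499
```

```bash
python3 -c "
from h import *
st()"
```

```text
t 7.7 pos [0.5435 0.1059 0.1358] yaw 1.848 z [ 0. -0. -1.] q [ 0.058 -0.038  1.868 -0.     1.312 -0.219] F [-2.8   1.03  4.4 ] T [0.169 0.362 0.433] w 42.6
```

Call:
step_arm --pt "0 0 0 0 0 0.05 0.02"

```text
time: 7.8
tool_pos: [0.5435, 0.1059, 0.1358]
tool_rot: [0.0, 0.622, 0.783, -0.0]
contact_force: [-2.4, 0.6, 5.1]
gripper_width: 0.496
```

```bash
python3 -c "
from h import *
st()"
```

```text
t 7.8 pos [0.5435 0.1059 0.1358] yaw 1.798 z [-0. -0. -1.] q [ 0.058 -0.038  1.868 -0.     1.312 -0.169] F [-2.44  0.64  5.11] T [0.182 0.396 0.446] w 42.3
```

Call:
step_arm --pt "0 0 0 0 0 0.05 0.02"

```text
time: 7.9
tool_pos: [0.5435, 0.1059, 0.1358]
tool_rot: [0.0, 0.642, 0.767, -0.0]
contact_force: [-2.9, 1.0, 4.4]
gripper_width: 0.494
```

```bash
python3 -c "
from h import *
st()"
```

```text
t 7.9 pos [0.5435 0.1059 0.1358] yaw 1.748 z [ 0. -0. -1.] q [ 0.058 -0.038  1.868 -0.     1.312 -0.119] F [-2.89  1.02  4.35] T [0.172 0.363 0.45 ] w 42.2
```

```bash
cat > q.py <<'E'
from h import *
s=state();print(round(s["time"],2),"q6 %.3f Tz %.3f e6 %.4f"%(s["joint_pos"][5],s["ft_torque"][2],s["joint_efforts"][5]),np.round(s["contact_force"],1))
E
python3 q.py
```

```text
7.9 q6 -0.119 Tz 0.450 e6 0.0491 [-2.9  1.   4.4]
```

Call:
step_arm --pt "0 0 0 0 0 0.05 0.02"

```text
time: 8.0
tool_pos: [0.5435, 0.1059, 0.1358]
tool_rot: [0.0, 0.661, 0.751, -0.0]
contact_force: [-2.9, 0.8, 5.4]
gripper_width: 0.495
```

```bash
python3 q.py
```

```text
8.0 q6 -0.069 Tz 0.451 e6 0.0491 [-2.9  0.8  5.4]
```

Call:
step_arm --pt "0 0 0 0 0 0.05 0.02"

```text
time: 8.1
tool_pos: [0.5435, 0.1059, 0.1358]
tool_rot: [0.0, 0.679, 0.734, -0.0]
contact_force: [-2.0, 1.6, 5.6]
gripper_width: 0.502
```

```bash
python3 q.py
```

```text
8.1 q6 -0.019 Tz 0.504 e6 0.0491 [-2.   1.6  5.6]
```

Call:
step_arm --pt "0 0 0 0 0 0.05 0.02"

```text
time: 8.2
tool_pos: [0.5435, 0.1059, 0.1358]
tool_rot: [0.0, 0.697, 0.717, -0.0]
contact_force: [-3.0, 0.1, 5.9]
gripper_width: 0.497
```

```bash
python3 q.py
```

```text
8.2 q6 0.031 Tz 0.440 e6 0.0491 [-3.   0.1  5.9]
```

Call:
step_arm --pt "0 0 0 0 0 0.05 0.02"

```text
time: 8.3
tool_pos: [0.5434, 0.1059, 0.1358]
tool_rot: [0.0, 0.715, 0.699, -0.0]
contact_force: [-2.9, 1.1, 5.1]
gripper_width: 0.497
```

```bash
python3 q.py
```

```text
8.3 q6 0.081 Tz 0.413 e6 0.0491 [-2.9  1.1  5.1]
```

Call:
step_arm --pt "0 0 0 0 0 0.05 0.02"

```text
time: 8.4
tool_pos: [0.5434, 0.1059, 0.1358]
tool_rot: [0.0, 0.732, 0.681, -0.0]
contact_force: [-2.4, 1.2, 5.6]
gripper_width: 0.496
```

```bash
python3 q.py
```

```text
8.4 q6 0.131 Tz 0.500 e6 0.0492 [-2.4  1.2  5.6]
```

Call:
step_arm --pt "0 0 0 0 0 0.05 0.02"

```text
time: 8.5
tool_pos: [0.5434, 0.1059, 0.1358]
tool_rot: [0.0, 0.749, 0.662, -0.0]
contact_force: [-2.6, 1.8, 6.0]
gripper_width: 0.494
```

```bash
python3 q.py
```

```text
8.5 q6 0.181 Tz 0.480 e6 0.0492 [-2.6  1.8  6. ]
```

Joint 6 effort gives a clean torque signal, and it's still flat. I'll print more digits and continue.

```bash
sed -i 's/e6 %.4f/e6 %.6f/' q.py; python3 q.py
```

```text
8.5 q6 0.181 Tz 0.480 e6 0.049227 [-2.6  1.8  6. ]
```

Call:
step_arm --pt "0 0 0 0 0 0.05 0.02"

```text
time: 8.6
tool_pos: [0.5434, 0.1059, 0.1358]
tool_rot: [0.0, 0.765, 0.644, -0.0]
contact_force: [-3.0, 1.2, 5.5]
gripper_width: 0.495
```

```bash
python3 q.py
```

```text
8.6 q6 0.231 Tz 0.465 e6 0.055922 [-3.   1.2  5.5]
```

Call:
step_arm --pt "0 0 0 0 0 0.05 0.02"

```text
time: 8.7
tool_pos: [0.5434, 0.1059, 0.1358]
tool_rot: [0.0, 0.781, 0.624, -0.0]
contact_force: [-4.4, 0.8, 4.6]
gripper_width: 0.496
```

```bash
python3 q.py
```

```text
8.7 q6 0.281 Tz 0.476 e6 0.067080 [-4.4  0.8  4.6]
```

Call:
step_arm --pt "0 0 0 0 0 0.05 0.02"

```text
time: 8.8
tool_pos: [0.5434, 0.1059, 0.1358]
tool_rot: [0.0, 0.797, 0.605, -0.0]
contact_force: [-2.7, 1.3, 5.4]
gripper_width: 0.494
```

```bash
python3 q.py
```

```text
8.8 q6 0.331 Tz 0.493 e6 0.079106 [-2.7  1.3  5.4]
```

Call:
step_arm --pt "0 0 0 0 0 0.05 0.02"

```text
time: 8.9
tool_pos: [0.5434, 0.1059, 0.1358]
tool_rot: [0.0, 0.811, 0.584, -0.0]
contact_force: [-3.1, -0.4, 5.7]
gripper_width: 0.496
```

```bash
python3 q.py
```

```text
8.9 q6 0.381 Tz 0.499 e6 0.091702 [-3.1 -0.4  5.7]
```

Call:
step_arm --pt "0 0 0 0 0 0.05 0.02"

```text
time: 9.0
tool_pos: [0.5434, 0.1059, 0.1358]
tool_rot: [0.0, 0.826, 0.564, -0.0]
contact_force: [-3.1, 1.0, 5.1]
gripper_width: 0.501
```

```bash
python3 q.py
```

```text
9.0 q6 0.431 Tz 0.524 e6 0.104719 [-3.1  1.   5.1]
```

Call:
step_arm --pt "0 0 0 0 0 0.05 0.02"

```text
time: 9.1
tool_pos: [0.5434, 0.1059, 0.1358]
tool_rot: [0.0, 0.84, 0.543, -0.0]
contact_force: [-3.9, 0.8, 5.2]
gripper_width: 0.495
```

```bash
python3 q.py
```

```text
9.1 q6 0.481 Tz 0.545 e6 0.118076 [-3.9  0.8  5.2]
```

The brake bit at q6 ≈ 0.20, with torque rising about 0.27 Nm/rad from there. The target is about 0.65 rad past the bite, so q6 ≈ 0.88.

Call:
step_arm --pt "0 0 0 0 0 0.05 0.02" --pt "0 0 0 0 0 0.05 0.02" --pt "0 0 0 0 0 0.05 0.02" --pt "0 0 0 0 0 0.05 0.02"

```text
time: 9.5
tool_pos: [0.5433, 0.1059, 0.1358]
tool_rot: [0.0, 0.89, 0.457, -0.0]
contact_force: [-3.9, 0.5, 4.6]
gripper_width: 0.497
```

```bash
python3 q.py
```

```text
9.5 q6 0.680 Tz 0.623 e6 0.173407 [-3.9  0.5  4.6]
```

Call:
step_arm --pt "0 0 0 0 0 0.05 0.02" --pt "0 0 0 0 0 0.05 0.02" --pt "0 0 0 0 0 0.05 0.02"

```text
time: 9.8
tool_pos: [0.5433, 0.1059, 0.1358]
tool_rot: [0.0, 0.921, 0.389, -0.0]
contact_force: [-4.2, 0.6, 5.7]
gripper_width: 0.496
```

```bash
python3 q.py
```

```text
9.8 q6 0.830 Tz 0.598 e6 0.215721 [-4.2  0.6  5.7]
```

Torque puts the knob about 0.56 rad past the bite and hand angle about 0.63 rad, so it's inside the band. The lid's pull limit makes looser the safer side, so I'll release here and test the lift.

Call:
step_arm --pt "0 0 0 0 0 0 0.085" --pt "0 0 0 0 0 0 0.085" --pt "0 0 0 0 0 0 0.085" --pt "0 0 0 0 0 0 0.085" --pt "0 0 -0.02 0 0 0 0.085" --pt "0 0 -0.04 0 0 0 0.085" --pt "0 0 -0.04 0 0 0 0.085" --pt "0 0 -0.04 0 0 0 0.085"

```text
time: 10.6
tool_pos: [0.5432, 0.1057, 0.2765]
tool_rot: [-0.0, 0.921, 0.389, -0.0]
contact_force: [1.2, 0.6, 0.3]
gripper_width: 0.997
```

Call:
step_arm --pt "0 0 0 0 0 -0.14 0.085" --pt "0 0 0 0 0 -0.14 0.085" --pt "0 0 0 0 0 -0.14 0.085" --pt "0 0 0 0 0 -0.14 0.085" --pt "0 0 0 0 0 -0.14 0.085" --pt "0 0 0 0 0 -0.14 0.085" --pt "0 0 0 0 0 -0.14 0.085" --pt "0 0 0 0 0 0 0.085"

```text
time: 11.4
tool_pos: [0.5435, 0.1057, 0.2751]
tool_rot: [-0.0, 0.63, 0.776, -0.0]
contact_force: [0.9, -0.2, 0.1]
gripper_width: 1.0
```

```bash
python3 - <<'E'
from h import *
s,R=st()
# delta to hover
b=np.array([.4698,-.0868]);
print(R.T@(np.r_[b,.30]-s["tool_pos"]))
E
```

```text
t 11.4 pos [0.5435 0.1057 0.2751] yaw 1.778 z [-0. -0. -1.] q [ 0.058 -0.14   1.727 -0.     1.555 -0.149] F [ 0.9  -0.24  0.07] T [-0.006 -0.042 -0.01 ] w 85.4
[-0.17329213 -0.11164855 -0.02482803]
```

Call:
step_arm --pt "-0.035 -0.022 -0.005 0 0 -0.015 0.085" --pt "-0.035 -0.022 -0.005 0 0 0 0.085" --pt "-0.035 -0.022 -0.005 0 0 0 0.085" --pt "-0.035 -0.022 -0.005 0 0 0 0.085" --pt "-0.033 -0.022 -0.005 0 0 0 0.085" --pt "0 0 0 -0.116 0 0 0.085" --pt "0 0 0 -0.116 0 0 0.085" --pt "0 0 0 -0.116 0 0 0.085"

```text
time: 12.2
tool_pos: [0.4739, -0.0874, 0.3011]
tool_rot: [0.11, 0.616, 0.768, 0.137]
contact_force: [-0.6, -0.1, -0.3]
gripper_width: 0.993
```

```bash
python3 - <<'E'
from h import *
np.set_printoptions(precision=4,suppress=True)
ci=camera_info("wrist");im,d=grab_frame("wrist");cv2.imwrite("pics/w4.png",im[:,:,::-1])
s,R=st()
r=cut_out("wrist","lid_bar")
print(r[0]["conf"],r[0]["point"]);P=cloud("wrist",d,r[0]["mask"],ci);z=np.percentile(P[:,2],90);Q=P[P[:,2]>z-.008];c,sz,a=cv2.minAreaRect(Q[:,:2].astype(np.float32));print(Q.mean(0),c,sz,a,z)
E
```

```text
t 12.25 pos [ 0.4719 -0.0873  0.299 ] yaw 1.788 z [ 0.338  0.076 -0.938] q [-0.47  -0.571  2.044  0.226  1.396 -0.696] F [ 2.07 -0.38  0.27] T [-0.028  0.06  -0.   ] w 85.0Traceback (most recent call last):
  File "<stdin>", line 6, in <module>
IndexError: list index out of range
```

View pics/w4.png

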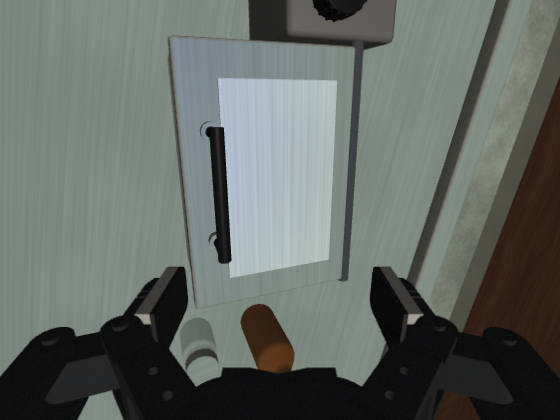

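The bar shows at (217,127)–(225,262). The network missed it here, so I'll segment the dark pixels myself.

```bash
python3 - <<'E'
from h import *
np.set_printoptions(precision=4,suppress=True)
ci=camera_info("wrist");im,d=grab_frame("wrist")
m=np.zeros(d.shape,bool);m[110:275,195:245]=True
m&=im.max(2)<70
P=cloud("wrist",d,m,ci);Q=P[(P[:,2]>.160)&(P[:,2]<.18)];c,sz,a=cv2.minAreaRect(Q[:,:2].astype(np.float32));print(len(Q),Q.mean(0),c,sz,a,Q[:,2].max())
# two-view triangulation: bar mid px here vs top view
r,cc=np.nonzero(m&(d<np.median(d[m])+.02));print(cc.mean(),r.mean())
s,R=st()
E
```

```text
1874 [ 0.4679 -0.0833  0.173 ] (0.4694260060787201, -0.08750844746828079) (0.011740390211343765, 0.12044311314821243) 12.92045783996582 0.17601778487268072
223.4466737064414 192.1156282998944
t 12.35 pos [ 0.4726 -0.0874  0.2998] yaw 1.789 z [ 0.332  0.074 -0.94 ] q [-0.466 -0.565  2.038  0.22   1.401 -0.692] F [ 0.29 -1.08 -0.39] T [-0.005  0.15   0.063] w 84.7
```

```bash
python3 - <<'E'
from h import *
s,R=st();b=np.array([.4696,-.0872,.168])
print(R.T@(b+.020*R[:,2]-s["tool_pos"]))
E
```

```text
t 12.35 pos [ 0.4726 -0.0874  0.2998] yaw 1.789 z [ 0.332  0.074 -0.94 ] q [-0.466 -0.565  2.038  0.22   1.401 -0.692] F [ 0.29 -1.08 -0.39] T [-0.005  0.15   0.063] w 84.7
[ 0.00076829 -0.04751928  0.14302205]
```

Call:
step_arm --pt "0.0007 -0.024 0 0 0 0 0.085" --pt "0 -0.0235 0 0 0 0 0.085" --pt "0 0 0.03 0 0 0 0.085" --pt "0 0 0.03 0 0 0 0.085" --pt "0 0 0.03 0 0 0 0.085" --pt "0 0 0.02 0 0 0 0.085" --pt "0 0 0 0 0 0 0.085" --pt "0 0 0 0 0 0 0.085"

```text
time: 13.15
tool_pos: [0.467, -0.0876, 0.1812]
tool_rot: [0.107, 0.615, 0.769, 0.135]
contact_force: [-0.7, -0.2, 0.7]
gripper_width: 0.995
```

```bash
python3 - <<'E'
from h import *
s,R=st();b=np.array([.4696,-.0872,.168])
print(R.T@(b+.020*R[:,2]-s["tool_pos"]))
im,d=grab_frame("wrist");cv2.imwrite("pics/w5.png",im[:,:,::-1])
E
```

```text
t 13.15 pos [ 0.467  -0.0876  0.1812] yaw 1.793 z [ 0.331  0.076 -0.94 ] q [-0.474 -0.522  2.205  0.237  1.198 -0.754] F [-0.71 -0.18  0.66] T [-0.055  0.104 -0.018] w 85.0
[-0.00016939 -0.00203378  0.0333134 ]
```

View pics/w5.png

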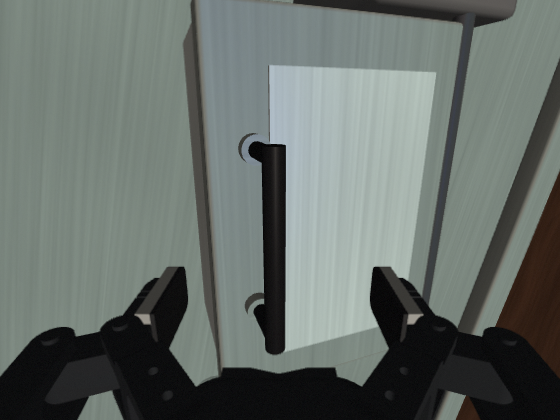

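The bar at (276,250) is centred between the fingers at (278). I'll go in and close.

Call:
step_arm --pt "0 -0.002 0.015 0 0 0 0.085" --pt "0 0 0.018 0 0 0 0.085" --pt "0 0 0 0 0 0 0.085" --pt "0 0 0 0 0 0 0.04" --pt "0 0 0 0 0 0 0.04" --pt "0 0 0 0 0 0 0.04" --pt "0 0 0 0 0 0 0.04"

```text
time: 13.9
tool_pos: [0.476, -0.086, 0.15]
tool_rot: [0.109, 0.615, 0.769, 0.135]
contact_force: [-0.5, -0.4, -0.2]
gripper_width: 0.469
```

```bash
python3 - <<'E'
from h import *
s,R=st();b=np.array([.4696,-.0872,.168])
print(R.T@(b+.020*R[:,2]-s["tool_pos"]))
im,d=grab_frame("wrist");cv2.imwrite("pics/w6.png",im[:,:,::-1])
im,d=grab_frame("scene");cv2.imwrite("pics/s6.png",cv2.resize(im[60:270,100:380,::-1],None,fx=2.5,fy=2.5))
E
```

```text
t 13.9 pos [ 0.476 -0.086  0.15 ] yaw 1.793 z [ 0.334  0.074 -0.94 ] q [-0.46  -0.466  2.222  0.241  1.121 -0.758] F [-0.46 -0.44 -0.2 ] T [-0.009  0.195  0.047] w 40.1
[2.48987961e-04 4.70161503e-05 8.60444020e-04]
```

View pics/w6.png

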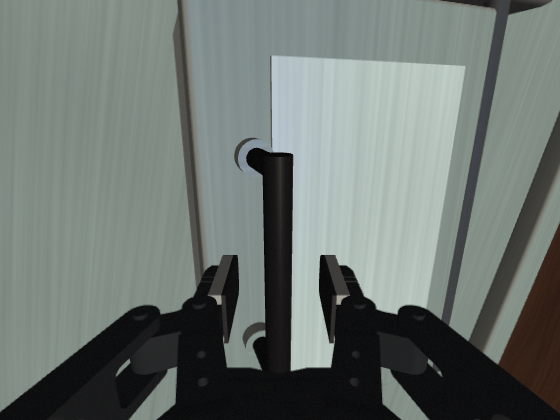

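View pics/s6.png

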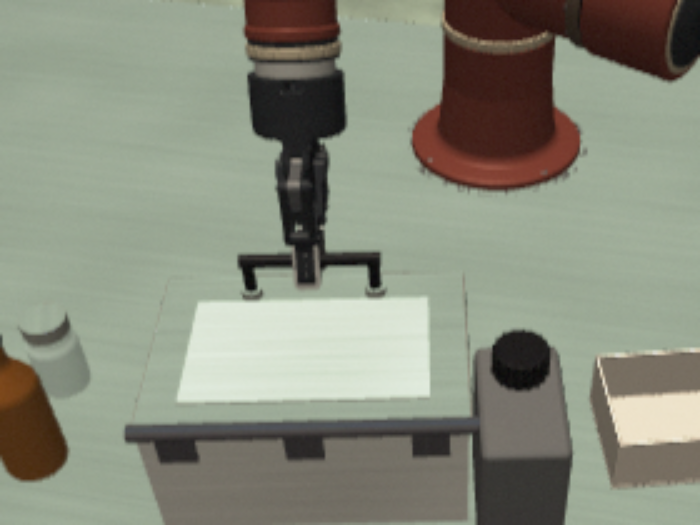

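Call:
step_arm --pt "0 0 0.0005 0 0 0 0.02" --pt "0 0 0 0 0 0 0.02" --pt "0 0 0 0 0 0 0.008" --pt "0 0 0 0 0 0 0.008" --pt "0 0 0 0 0 0 0.008" --pt "0 0 0 0 0 0 0.008"

```text
time: 14.6
tool_pos: [0.476, -0.0856, 0.1487]
tool_rot: [0.108, 0.615, 0.769, 0.135]
contact_force: [0.3, 1.0, 1.0]
gripper_width: 0.12
```

```bash
cat > q.py <<'E'
from h import *
s,R=st()
hinge=np.array([.4696,-.0872,.125])+.155*np.array([np.cos(.225),np.sin(.225),0])
hinge[2]=.124
g=s["tool_pos"]-.020*R[:,2]
ex=np.array([np.cos(.225),np.sin(.225),0])
v=g-hinge; x,z=v@ex,v[2]
th=np.arctan2(z,-x)-np.arctan2(.043,.155); rr=np.hypot(x,z)
n=np.array([np.sin(th)*ex[0],np.sin(th)*ex[1],np.cos(th)]); l=np.array([-np.cos(th)*ex[0],-np.cos(th)*ex[1],np.sin(th)])
tilt=np.arctan2(-R[:,2]@ex,-R[2,2])
F=s["contact_force"]
print("hand lid angle %.4f arc %.1fmm r err %.1fmm tilt %.3f  | pull(normal) %.2f radial(out) %.2f axis %.2f"%(th,th*.1609*1e3,(rr-.16086)*1e3,tilt,-F@n,-F@l,F@np.cross([0,0,1],ex)))
E
python3 q.py
```

```text
t 14.6 pos [ 0.476  -0.0856  0.1487] yaw 1.793 z [ 0.333  0.075 -0.94 ] q [-0.459 -0.464  2.223  0.241  1.12  -0.758] F [0.27 1.   1.01] T [0.078 0.043 0.046] w 10.2
hand lid angle 0.0025 arc 0.4mm r err 0.4mm tilt -0.348  | pull(normal) -1.01 radial(out) 0.48 axis 0.92
```

Call:
step_arm --pt "0 0.0003 -0.001 0 0 0 0.008" --pt "0 0.0003 -0.001 0 0 0 0.008" --pt "0 0 0 0 0 0 0.008"

```text
time: 14.9
tool_pos: [0.4759, -0.0857, 0.1501]
tool_rot: [0.108, 0.615, 0.769, 0.136]
contact_force: [6.5, 0.1, -5.0]
gripper_width: 0.118
```

```bash
python3 q.py
```

```text
t 14.9 pos [ 0.4759 -0.0857  0.1501] yaw 1.792 z [ 0.333  0.075 -0.94 ] q [-0.46  -0.466  2.222  0.241  1.122 -0.757] F [ 6.51  0.14 -5.01] T [-0.055 -0.526 -0.047] w 10.1
hand lid angle 0.0109 arc 1.7mm r err 0.8mm tilt -0.349  | pull(normal) 4.94 radial(out) 6.43 axis -1.32
```

Call:
step_arm --pt "0 0.0003 -0.001 0 0 0 0.008" --pt "0 0 0 0 0 0 0.008"

```text
time: 15.1
tool_pos: [0.4759, -0.0857, 0.151]
tool_rot: [0.108, 0.615, 0.769, 0.136]
contact_force: [8.1, 0.2, -6.7]
gripper_width: 0.117
```

```bash
python3 q.py
```

```text
t 15.1 pos [ 0.4759 -0.0857  0.151 ] yaw 1.792 z [ 0.334  0.075 -0.94 ] q [-0.46  -0.467  2.221  0.241  1.124 -0.757] F [ 8.06  0.24 -6.7 ] T [-0.038 -0.676 -0.119] w 10.0
hand lid angle 0.0158 arc 2.5mm r err 1.1mm tilt -0.349  | pull(normal) 6.57 radial(out) 8.01 axis -1.56
```

Outward radial force works against opening, so I'll shift the hand 1 mm inward, toward the hinge.

Call:
step_arm --pt "0 0.0005 0.0002 0 0 0 0.008" --pt "0 0.0005 0.0002 0 0 0 0.008" --pt "0 0 0 0 0 0 0.008"

```text
time: 15.4
tool_pos: [0.476, -0.0856, 0.1505]
tool_rot: [0.107, 0.615, 0.769, 0.135]
contact_force: [3.0, -1.8, -5.2]
gripper_width: 0.115
```

```bash
python3 q.py
```

```text
t 15.4 pos [ 0.476  -0.0856  0.1505] yaw 1.793 z [ 0.331  0.075 -0.941] q [-0.458 -0.464  2.219  0.239  1.125 -0.755] F [ 3.02 -1.8  -5.19] T [-0.345  0.085 -0.047] w 9.9
hand lid angle 0.0135 arc 2.2mm r err 0.8mm tilt -0.346  | pull(normal) 5.16 radial(out) 2.61 axis -2.43
```

Call:
step_arm --pt "0 0.0008 -0.0008 0 0 0 0.008" --pt "0 0 0 0 0 0 0.008"

```text
time: 15.6
tool_pos: [0.4763, -0.0855, 0.1517]
tool_rot: [0.107, 0.615, 0.77, 0.134]
contact_force: [0.3, -3.0, -5.9]
gripper_width: 0.116
```

```bash
python3 q.py
```

```text
t 15.6 pos [ 0.4763 -0.0855  0.1517] yaw 1.793 z [ 0.33   0.075 -0.941] q [-0.458 -0.464  2.217  0.238  1.127 -0.754] F [ 0.31 -2.98 -5.89] T [-0.504  0.583 -0.14 ] w 9.9
hand lid angle 0.0213 arc 3.4mm r err 0.9mm tilt -0.345  | pull(normal) 5.90 radial(out) -0.23 axis -2.98
```

Call:
step_arm --pt "0 0.0006 -0.0008 0 0 0 0.008" --pt "0 0 0 0 0 0 0.008"

```text
time: 15.8
tool_pos: [0.4766, -0.0854, 0.1528]
tool_rot: [0.107, 0.615, 0.77, 0.134]
contact_force: [-2.2, -3.7, -6.0]
gripper_width: 0.115
```

```bash
python3 q.py
```

```text
t 15.8 pos [ 0.4766 -0.0854  0.1528] yaw 1.793 z [ 0.33   0.075 -0.941] q [-0.457 -0.465  2.216  0.238  1.129 -0.753] F [-2.24 -3.67 -6.  ] T [-0.607  0.987 -0.142] w 9.8
hand lid angle 0.0280 arc 4.5mm r err 0.9mm tilt -0.345  | pull(normal) 6.08 radial(out) -2.83 axis -3.07
```

The pull has levelled off near 6 N, so the lid is starting to move. I'll carry on along the hinge arc.

Call:
step_arm --pt "0 0.0008 -0.0013 0.01 0 0 0.008" --pt "0 0.0008 -0.0013 0.01 0 0 0.008"

```text
time: 16.0
tool_pos: [0.4772, -0.0853, 0.1559]
tool_rot: [0.101, 0.616, 0.771, 0.126]
contact_force: [-5.2, -3.6, -6.8]
gripper_width: 0.115
```

```bash
python3 q.py
```

```text
t 16.0 pos [ 0.4772 -0.0853  0.1559] yaw 1.793 z [ 0.311  0.071 -0.948] q [-0.448 -0.453  2.199  0.219  1.147 -0.735] F [-5.24 -3.57 -6.76] T [-0.728  1.136 -0.123] w 9.8
hand lid angle 0.0491 arc 7.9mm r err 0.9mm tilt -0.325  | pull(normal) 7.05 radial(out) -5.56 axis -2.31
```

Call:
step_arm --pt "0 0.0008 -0.0013 0.01 0 0 0.008" --pt "0 0.0008 -0.0013 0.01 0 0 0.008"

```text
time: 16.2
tool_pos: [0.4779, -0.0851, 0.1589]
tool_rot: [0.094, 0.617, 0.772, 0.119]
contact_force: [-4.3, -3.7, -5.8]
gripper_width: 0.115
```

```bash
python3 q.py;python3 - <<'E'
from h import *
im,d=grab_frame("scene");cv2.imwrite("pics/s7.png",cv2.resize(im[60:270,100:380,::-1],None,fx=2.5,fy=2.5))
E
```

```text
t 16.2 pos [ 0.4779 -0.0851  0.1589] yaw 1.793 z [ 0.292  0.067 -0.954] q [-0.438 -0.441  2.183  0.202  1.165 -0.718] F [-4.29 -3.68 -5.85] T [-0.695  1.158 -0.168] w 9.8
hand lid angle 0.0697 arc 11.2mm r err 0.9mm tilt -0.304  | pull(normal) 6.18 radial(out) -4.58 axis -2.63
```

View pics/s7.png

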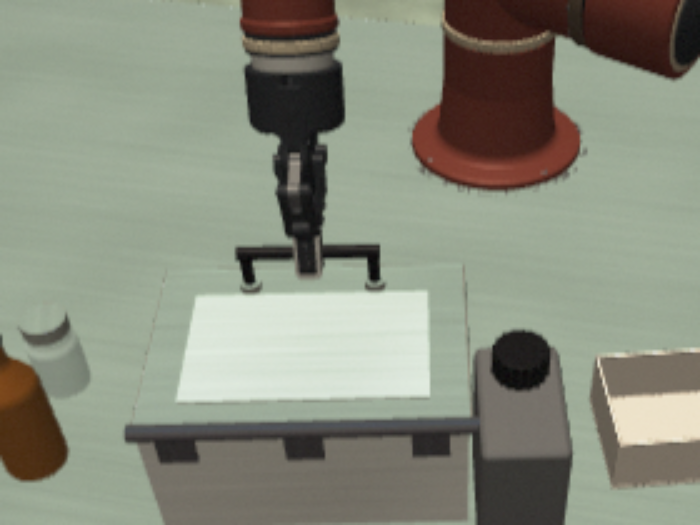

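The lid is rising with the hand: the front edge moved up from y=275 to y=266 in the crop. Continuing.

Call:
step_arm --pt "0 0.0011 -0.002 0.015 0 0 0.008" --pt "0 0.0011 -0.002 0.015 0 0 0.008" --pt "0 0.0011 -0.002 0.015 0 0 0.008" --pt "0 0.0011 -0.002 0.015 0 0 0.008"

```text
time: 16.65
tool_pos: [0.4803, -0.0846, 0.1682]
tool_rot: [0.076, 0.62, 0.775, 0.096]
contact_force: [-2.7, -3.2, -6.2]
gripper_width: 0.117
```

```bash
python3 q.py
```

```text
t 16.65 pos [ 0.4803 -0.0846  0.1682] yaw 1.793 z [ 0.237  0.054 -0.97 ] q [-0.411 -0.405  2.134  0.154  1.217 -0.673] F [-2.7  -3.2  -6.16] T [-0.604  1.008 -0.06 ] w 10.0
hand lid angle 0.1332 arc 21.4mm r err 1.0mm tilt -0.245  | pull(normal) 6.55 radial(out) -2.50 axis -2.52
```

Call:
step_arm --pt "0 0.0011 -0.002 0.015 0 0 0.008" --pt "0 0.0011 -0.002 0.015 0 0 0.008" --pt "0 0.0011 -0.002 0.015 0 0 0.008" --pt "0 0.0011 -0.002 0.015 0 0 0.008"

```text
time: 17.05
tool_pos: [0.4833, -0.0839, 0.1774]
tool_rot: [0.058, 0.622, 0.778, 0.073]
contact_force: [-2.2, -1.9, -6.9]
gripper_width: 0.12
```

```bash
python3 q.py
```

```text
t 17.05 pos [ 0.4833 -0.0839  0.1774] yaw 1.793 z [ 0.182  0.041 -0.983] q [-0.385 -0.366  2.084  0.112  1.271 -0.632] F [-2.2  -1.89 -6.89] T [-0.458  0.73  -0.042] w 10.2
hand lid angle 0.1974 arc 31.8mm r err 1.2mm tilt -0.187  | pull(normal) 7.26 radial(out) -1.17 axis -1.35
```

Call:
step_arm --pt "0 0.0013 -0.0019 0.015 0 0 0.008" --pt "0 0.0013 -0.0019 0.015 0 0 0.008" --pt "0 0.0013 -0.0019 0.015 0 0 0.008" --pt "0 0.0013 -0.0019 0.015 0 0 0.008"

```text
time: 17.45
tool_pos: [0.4868, -0.0831, 0.1857]
tool_rot: [0.039, 0.623, 0.78, 0.049]
contact_force: [-5.0, -1.3, -5.6]
gripper_width: 0.118
```

```bash
python3 q.py
```

```text
t 17.45 pos [ 0.4868 -0.0831  0.1857] yaw 1.793 z [ 0.123  0.028 -0.992] q [-0.36  -0.323  2.033  0.072  1.327 -0.596] F [-4.97 -1.35 -5.6 ] T [-0.384  0.986  0.019] w 10.1
hand lid angle 0.2575 arc 41.4mm r err 1.0mm tilt -0.126  | pull(normal) 6.73 radial(out) -3.55 axis -0.21
```

Call:
step_arm --pt "0 0.0012 -0.0019 0.015 0 0 0.008" --pt "0 0.0012 -0.0019 0.015 0 0 0.008" --pt "0 0.0012 -0.0019 0.015 0 0 0.008" --pt "0 0.0012 -0.0019 0.015 0 0 0.008"

```text
time: 17.85
tool_pos: [0.4907, -0.0822, 0.1939]
tool_rot: [0.021, 0.624, 0.781, 0.026]
contact_force: [-5.1, -1.5, -5.1]
gripper_width: 0.115
```

```bash
python3 q.py
```

```text
t 17.85 pos [ 0.4907 -0.0822  0.1939] yaw 1.793 z [ 0.065  0.015 -0.998] q [-0.336 -0.279  1.981  0.036  1.383 -0.564] F [-5.12 -1.54 -5.06] T [-0.302  0.998  0.038] w 9.8
hand lid angle 0.3178 arc 51.1mm r err 1.0mm tilt -0.066  | pull(normal) 6.48 radial(out) -3.49 axis -0.36
```

Call:
step_arm --pt "0 0.0012 -0.0019 0.015 0 0 0.008" --pt "0 0.0012 -0.0019 0.015 0 0 0.008" --pt "0 0.0012 -0.0019 0.015 0 0 0.008" --pt "0 0.0012 -0.0019 0.015 0 0 0.008"

```text
time: 18.25
tool_pos: [0.4951, -0.0812, 0.2018]
tool_rot: [0.002, 0.624, 0.781, 0.003]
contact_force: [-5.4, -1.6, -5.3]
gripper_width: 0.119
```

```bash
python3 q.py
```

```text
t 18.25 pos [ 0.4951 -0.0812  0.2018] yaw 1.793 z [ 0.006  0.002 -1.   ] q [-0.313 -0.233  1.93   0.004  1.439 -0.536] F [-5.38 -1.61 -5.32] T [-0.282  0.968  0.019] w 10.1
hand lid angle 0.3781 arc 60.8mm r err 1.0mm tilt -0.006  | pull(normal) 7.02 radial(out) -3.24 axis -0.37
```

Call:
step_arm --pt "0 0.0012 -0.0019 0.015 0 0 0.008" --pt "0 0.0012 -0.0019 0.015 0 0 0.008" --pt "0 0.0012 -0.0019 0.015 0 0 0.008" --pt "0 0.0012 -0.0019 0.015 0 0 0.008" --pt "0 0.0012 -0.0019 0.015 0 0 0.008" --pt "0 0.0012 -0.0019 0.015 0 0 0.008"

```text
time: 18.85
tool_pos: [0.5025, -0.0795, 0.2131]
tool_rot: [-0.026, 0.624, 0.78, -0.032]
contact_force: [-5.3, -1.9, -3.3]
gripper_width: 0.119
```

```bash
python3 q.py
```

```text
t 18.85 pos [ 0.5025 -0.0795  0.2131] yaw 1.793 z [-0.081 -0.018 -0.997] q [-0.281 -0.163  1.852 -0.04   1.526 -0.5  ] F [-5.31 -1.86 -3.29] T [-0.244  1.012  0.029] w 10.2
hand lid angle 0.4692 arc 75.5mm r err 0.9mm tilt 0.083  | pull(normal) 5.46 radial(out) -3.50 axis -0.63
```

Call:
step_arm --pt "0 0.0012 -0.0019 0.015 0 0 0.008" --pt "0 0.0012 -0.0019 0.015 0 0 0.008" --pt "0 0.0012 -0.0019 0.015 0 0 0.008" --pt "0 0.0012 -0.0019 0.015 0 0 0.008" --pt "0 0.0012 -0.0019 0.015 0 0 0.008" --pt "0 0.0012 -0.0019 0.015 0 0 0.008"

```text
time: 19.45
tool_pos: [0.511, -0.0776, 0.2238]
tool_rot: [-0.054, 0.622, 0.778, -0.067]
contact_force: [-6.8, -1.3, -3.4]
gripper_width: 0.117
```

```bash
python3 q.py;python3 - <<'E'
from h import *
im,d=grab_frame("scene");cv2.imwrite("pics/s8.png",cv2.resize(im[40:250,100:380,::-1],None,fx=2.5,fy=2.5))
E
```

```text
t 19.45 pos [ 0.511  -0.0776  0.2238] yaw 1.793 z [-0.168 -0.037 -0.985] q [-0.252 -0.09   1.773 -0.078  1.612 -0.471] F [-6.82 -1.34 -3.36] T [-0.229  0.914  0.022] w 10.0
hand lid angle 0.5603 arc 90.2mm r err 0.9mm tilt 0.173  | pull(normal) 6.54 radial(out) -4.10 axis 0.22
```

View pics/s8.png

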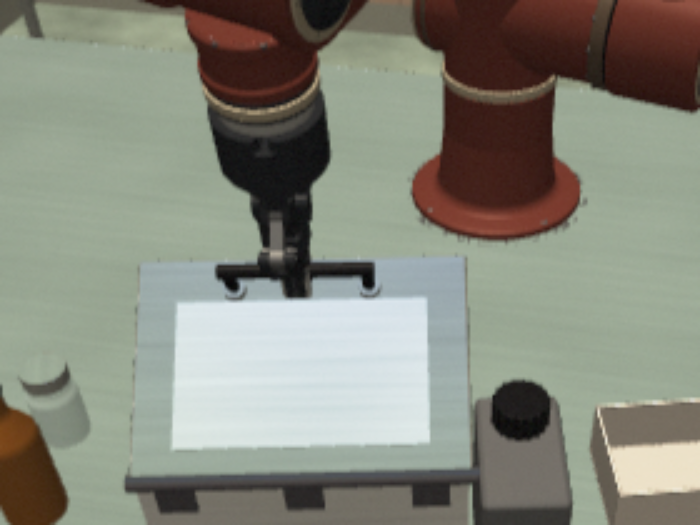

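The lid is about 30° open, still gripped and with a steady pull. Continuing to about 45°.

Call:
step_arm --pt "0 0.0012 -0.0019 0.015 0 0 0.008" --pt "0 0.0012 -0.0019 0.015 0 0 0.008" --pt "0 0.0012 -0.0019 0.015 0 0 0.008" --pt "0 0.0012 -0.0019 0.015 0 0 0.008" --pt "0 0.0012 -0.0019 0.015 0 0 0.008" --pt "0 0.0012 -0.0019 0.015 0 0 0.008" --pt "0 0.0012 -0.0019 0.015 0 0 0.008" --pt "0 0.0012 -0.0019 0.015 0 0 0.008"

```text
time: 20.3
tool_pos: [0.5237, -0.0747, 0.2367]
tool_rot: [-0.091, 0.618, 0.773, -0.113]
contact_force: [-6.2, -1.2, -2.9]
gripper_width: 0.117
```

```bash
python3 q.py
```

```text
t 20.3 pos [ 0.5237 -0.0747  0.2367] yaw 1.793 z [-0.281 -0.063 -0.958] q [-0.218  0.01   1.668 -0.124  1.729 -0.443] F [-6.21 -1.16 -2.89] T [-0.175  0.754  0.003] w 10.0
hand lid angle 0.6822 arc 109.8mm r err 0.9mm tilt 0.292  | pull(normal) 6.22 radial(out) -3.08 axis 0.25
```

Call:
step_arm --pt "0 0.0012 -0.0019 0.015 0 0 0.008" --pt "0 0.0012 -0.0019 0.015 0 0 0.008" --pt "0 0.0012 -0.0019 0.015 0 0 0.008" --pt "0 0.0012 -0.0019 0.015 0 0 0.008" --pt "0 0.0012 -0.0019 0.015 0 0 0.008" --pt "0 0.0012 -0.0019 0.015 0 0 0.008" --pt "0 0.0012 -0.0019 0.015 0 0 0.008" --pt "0 0.0012 -0.0019 0.015 0 0 0.008"

```text
time: 21.1
tool_pos: [0.5376, -0.0715, 0.2479]
tool_rot: [-0.128, 0.611, 0.765, -0.159]
contact_force: [-6.4, -1.3, -2.1]
gripper_width: 0.121
```

```bash
python3 q.py
```

```text
t 21.1 pos [ 0.5376 -0.0715  0.2479] yaw 1.793 z [-0.39  -0.087 -0.917] q [-0.187  0.111  1.562 -0.165  1.845 -0.424] F [-6.35 -1.33 -2.14] T [-0.088  0.747  0.005] w 10.4
hand lid angle 0.8030 arc 129.2mm r err 0.9mm tilt 0.411  | pull(normal) 6.16 radial(out) -2.97 axis 0.12
```

The lid is near 0.78 rad. I'll unload the bar springs before letting go.

Call:
step_arm --pt "0 -0.0003 0.0008 0 0 0 0.008" --pt "0 -0.0003 0.0008 0 0 0 0.008" --pt "0 0 0 0 0 0 0.008"

```text
time: 21.4
tool_pos: [0.5369, -0.0717, 0.2468]
tool_rot: [-0.127, 0.611, 0.765, -0.158]
contact_force: [-2.9, 1.5, 0.4]
gripper_width: 0.12
```

```bash
python3 q.py
```

```text
t 21.4 pos [ 0.5369 -0.0717  0.2468] yaw 1.793 z [-0.387 -0.087 -0.918] q [-0.188  0.108  1.567 -0.165  1.841 -0.424] F [-2.89  1.55  0.4 ] T [ 0.176  0.331 -0.052] w 10.3
hand lid angle 0.7951 arc 127.9mm r err 0.4mm tilt 0.408  | pull(normal) 1.49 radial(out) -2.01 axis 2.15
```

Call:
step_arm --pt "0 -0.0004 0.0006 0 0 0 0.008" --pt "0 0 0 0 0 0 0.008"

```text
time: 21.6
tool_pos: [0.5358, -0.072, 0.2462]
tool_rot: [-0.127, 0.611, 0.765, -0.159]
contact_force: [-1.5, 2.4, 2.8]
gripper_width: 0.118
```

```bash
python3 q.py
```

```text
t 21.6 pos [ 0.5358 -0.072   0.2462] yaw 1.793 z [-0.389 -0.088 -0.917] q [-0.189  0.107  1.57  -0.166  1.841 -0.425] F [-1.47  2.41  2.83] T [ 0.309  0.352 -0.142] w 10.1
hand lid angle 0.7873 arc 126.7mm r err 0.4mm tilt 0.410  | pull(normal) -1.37 radial(out) -2.64 axis 2.68
```

Call:
step_arm --pt "0 0 0 0 0 0 0.03" --pt "0 0 0 0 0 0 0.035" --pt "0 0 0 0 0 0 0.035" --pt "0 0 0 0 0 0 0.035"

```text
time: 22.0
tool_pos: [0.5354, -0.0725, 0.2451]
tool_rot: [-0.128, 0.611, 0.765, -0.16]
contact_force: [-0.5, 1.2, 0.3]
gripper_width: 0.412
```

```bash
python3 q.py;python3 - <<'E'
from h import *
im,d=grab_frame("wrist");cv2.imwrite("pics/w9.png",im[:,:,::-1])
E
```

```text
t 22.0 pos [ 0.5354 -0.0725  0.2451] yaw 1.793 z [-0.39  -0.088 -0.917] q [-0.189  0.108  1.571 -0.167  1.84  -0.425] F [-0.46  1.15  0.3 ] T [ 0.009 -0.228 -0.022] w 35.2
hand lid angle 0.7817 arc 125.8mm r err -0.3mm tilt 0.412  | pull(normal) -0.08 radial(out) -0.35 axis 1.23
```

View pics/w9.png

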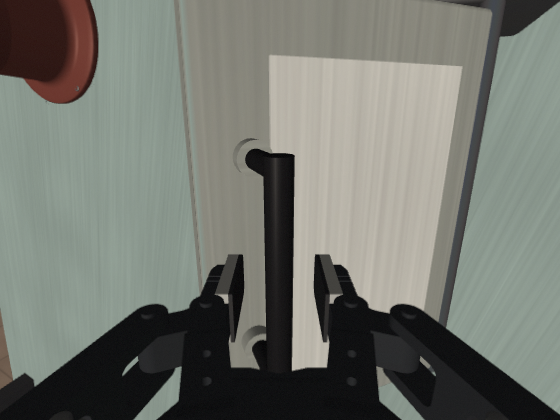

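The lid holds, with the bar at (279,260) free between the open pads. I'll retreat along the tool axis.

Call:
step_arm --pt "0 0 -0.01 0 0 0 0.035" --pt "0 0 -0.02 0 0 0 0.035" --pt "0 0 -0.03 0 0 0 0.035" --pt "0 0 -0.03 0 0 0 0.035" --pt "0 0 -0.03 0 0 0 0.035" --pt "0 0 0 0 0 0 0.035" --pt "0 0 0 0 0 0 0.035"

```text
time: 22.75
tool_pos: [0.5826, -0.0617, 0.356]
tool_rot: [-0.127, 0.611, 0.765, -0.159]
contact_force: [0.5, -1.0, -0.1]
gripper_width: 0.413
```

```bash
python3 - <<'E'
from h import *
st()
np.set_printoptions(precision=4,suppress=True)
def lid():
    ci=camera_info("wrist");im,d=grab_frame("wrist")
    r=cut_out("wrist","lid_plate")
    if not r: print("none"); return im
    P=cloud("wrist",d,cv2.erode(r[0]["mask"].astype(np.uint8),np.ones((7,7)))>0,ci)
    for _ in range(6):
        c=np.median(P,0);n=np.linalg.svd(P-P.mean(0),full_matrices=False)[2][2];e=(P-P.mean(0))@n;P=P[abs(e)<max(.004,1.5*e.std())]
    n*=np.sign(n[2]); print(r[0]["conf"],len(P),"normal",n,"angle",np.arccos(n[2]))
    return im
im=lid();cv2.imwrite("pics/w10.png",im[:,:,::-1])
im,d=grab_frame("scene");cv2.imwrite("pics/s10.png",cv2.resize(im[:, :,::-1],None,fx=1.4,fy=1.4))
E
```

```text
t 22.75 pos [ 0.5826 -0.0617  0.356 ] yaw 1.793 z [-0.389 -0.089 -0.917] q [-0.161  0.171  1.318 -0.168  2.03  -0.429] F [ 0.51 -1.02 -0.05] T [ 0.002 -0.22  -0.039] w 35.3
0.9 37643 normal [0.6832 0.1591 0.7127] angle 0.777506167170429
```

View pics/s10.png

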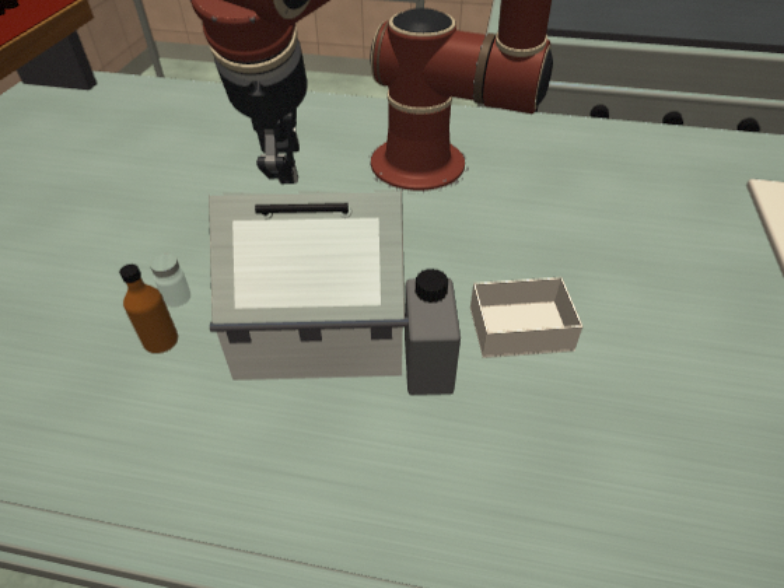

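The lid stands by itself at 0.778 rad with the hand clear, and the bottle (150,310), jar (170,280) and tub (525,315) are in their places. I'll wait over a second and measure again.

Call:
step_arm --pt "0 0 -0.02 0 0 0 0.035" --pt "0 0 0 0 0 0 0.035" --pt "0 0 0 0 0 0 0.035" --pt "0 0 0 0 0 0 0.035" --pt "0 0 0 0 0 0 0.035" --pt "0 0 0 0 0 0 0.035" --pt "0 0 0 0 0 0 0.035" --pt "0 0 0 0 0 0 0.035"

```text
time: 23.7
tool_pos: [0.5899, -0.06, 0.3734]
tool_rot: [-0.128, 0.611, 0.765, -0.16]
contact_force: [-0.0, 0.9, 0.0]
gripper_width: 0.409
```

Call:
step_arm --pt "0 0 0 0 0 0 0.035" --pt "0 0 0 0 0 0 0.035" --pt "0 0 0 0 0 0 0.035" --pt "0 0 0 0 0 0 0.035" --pt "0 0 0 0 0 0 0.035" --pt "0 0 0 0 0 0 0.035" --pt "0 0 0 0 0 0 0.035" --pt "0 0 0 0 0 0 0.035"

```text
time: 24.5
tool_pos: [0.59, -0.06, 0.3735]
tool_rot: [-0.128, 0.611, 0.765, -0.16]
contact_force: [0.1, 0.0, -0.3]
gripper_width: 0.411
```

```bash
python3 - <<'E'
from h import *
st()
ci=camera_info("wrist");im,d=grab_frame("wrist")
r=cut_out("wrist","lid_plate")
P=cloud("wrist",d,cv2.erode(r[0]["mask"].astype(np.uint8),np.ones((7,7)))>0,ci)
for _ in range(6):
    n=np.linalg.svd(P-P.mean(0),full_matrices=False)[2][2];e=(P-P.mean(0))@n;P=P[abs(e)<max(.004,1.5*e.std())]
print("angle",np.arccos(abs(n[2])))
im,d=grab_frame("scene")
a=cv2.imread("pics/scene0.png")[:,:,::-1]
for nm,(x0,x1,y0,y1) in dict(bystL=(80,145,175,260),tub=(330,420,190,260)).items():
    print(nm,"mean abs diff",np.abs(a[y0:y1,x0:x1].astype(int)-im[y0:y1,x0:x1]).mean())
E
```

```text
t 24.5 pos [ 0.59   -0.06    0.3735] yaw 1.793 z [-0.391 -0.088 -0.916] q [-0.157  0.187  1.272 -0.169  2.062 -0.43 ] F [ 0.05  0.03 -0.3 ] T [ 0.055 -0.168  0.025] w 35.1
angle 0.7774595198057451
bystL mean abs diff 1.74184012066365
tub mean abs diff 1.611904761904762
```

```bash
python3 -c "
from plant import *
print(job_done())"
```

```text
the job is handed in; nothing more can be done
None
```

The hinge is tightened, and the lid now stands by itself at about half open. I handed the job in at about 24.6 s; it reports no verdict.

- **Knob:** I turned it clockwise until the brake bit, about 1.3 rad in, and then about 0.56 to 0.63 rad further. The lower figure comes from the torque rise and the higher from the hand angle, so the two disagree slightly. Both lie inside the 0.5 to 0.8 rad band.
- **Lift:** I gripped the bar and swung it along the hinge arc with a pull of about 5 to 7 N, under the 10.5 N limit. I worked the bar's travel out from that force as about 3 mm and did not measure it directly. I eased the load off before opening the fingers.
- **Last checks:** The lid measured 0.778 rad just after I let go and 0.777 rad about 1.75 s later. The gripper was clear, with about zero wrist force. The bottle, jar and tub look the same in the scene picture as at the start.
- **Failed detection:** The network missed the bar in one wrist picture, so I picked it out there by its dark colour and depth. That agreed with the other views to within about 1 mm.

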